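Release the ratchet of a bench press and press a moka gasket home

TASK

Seat the new gasket in the upturned moka top with the bench press: press the thumb tab on the press arm until the pawl is free of the toothed sector, push the arm down past the teeth until the foot has pressed the gasket fully home, then let go and leave the arm down. Only push, with the fingers: do not pull the arm up or force it hard, do not touch the moka top or its gasket with the robot, and leave everything else on the counter where it stands.

Things in the scene. Friction and masses are not known exactly. Their poses are not given: they have to be found in the camera images.
- press: Fixed bench lever press: grey bed 300 x 120 x 18 mm, a column with the hinge at its +x end, steel arm running from the hinge towards -x in the vertical plane y = 0. Origin: on the counter under the bed, 20 mm from its centre towards -x; x along the bed towards the column, z up. Hinge axis at (120, 0, 165) mm, moka top and foot at (-30, 0) mm.
- hinge (a point): Axis of the arm's hinge, 165 mm above the counter. Round it stands the fixed steel sector, 94 mm in radius, with four saw teeth that stop the arm from going down at lever 0.62, 0.46, 0.30 and 0.14; below 0.14 the arm is clear of them.
- lever (a joint): Angle of the arm above level (rad), -0.05 to 0.70; it starts between 0.46 and 0.55. Two flat bars 22 mm high (24 mm wide over both) and a wooden grip, 365 mm from hinge to end. The hinge is stiff: the arm stays where it is left. The foot meets the gasket at about 0.04 to 0.03 and has it home and stops at about 0; that takes 8 to 14 N at the tab, straight down.
- pawl (a joint): Angle of the sprung pawl rocker on the arm (rad): 0 engaged in the teeth, 0.15 pressed to its stop; clear of the teeth from about 0.115. Takes 2 to 5 N at the thumb tab. When let go it springs back, and catches the next tooth if the arm is still above 0.14. With the tab at its stop, pushing on drives the arm itself down.
- tab (a point): Middle of the top face of the thumb tab: dark ribbed steel plate 36 mm long (along the arm) x 32 mm wide, over the arm just before the grip. Pawl engaged: 239 mm out from the hinge along the arm, 41 mm above the arm's centre line; fully pressed it is 21 mm nearer that line (20 mm above it). Its outer end is bent down 0.25 rad from the arm's line.
- grip (a point): Top of the wooden grip (31 mm thick, 100 mm long, from 265 mm out) at its middle, 315 mm out from the hinge along the arm.
- gasket (a joint): How far the black gasket (56 mm outer, 42 mm inner diameter, 5 mm thick) is pressed into the collar of the moka top (m): 0 to 0.002 at the start, 0.006 fully home on its seat. It moves straight down, stiffly (14 N at the foot), and stays where it is left.
- pot_top: Aluminium upper half of a moka pot, 0.3 kg, upside down on the press bed between four low pins, straight under the press foot (51 mm disc hung from the arm, 150 mm from the hinge): rim 80 mm wide below, 66 mm collar open at the top, 80 mm high, black handle 75 mm out to one side. Origin: centre of its underside, 18 mm above the counter.
- moka_base: Blue enamel moka base, 89 mm wide, 72 mm high, standing beside the arm. Origin: centre of its underside.
- spare_ring: Black gasket ring, 68 mm wide, 6 mm thick, lying on the counter near the end of the arm. Origin: centre of its underside.
- grease_jar: Small jar, 52 mm wide, 50 mm high, standing beside the press bed on the robot's side. Origin: centre of its underside.
- trivet: Round cork trivet, 150 mm wide, 12 mm thick, lying to the left. Origin: centre of its underside.
- brush: Brush, 190 mm long, lying on the counter beside the press bed, on the side away from the robot. Origin: under its middle.
- funnel_a: Aluminium filter funnel (cup 53 mm wide, 24 mm high, tube 55 mm long below) hung in a slot of the wooden drying rack on the right of the counter. Origin: underside of the cup, 115 mm above the counter.
- funnel_b: The second funnel of the same make, in another slot of the rack.

How it is judged:
By the outcome, as a careful person would: the job done as asked, in the order asked, and still so for the second after the job is handed in, with the robot touching nothing.
It also fails if it takes over 38 s, if anything falls off the work surface, if the arm or the gripper's body presses on something with over 40 N, if the wrist force passes 120 N, or if a joint passes its speed limit or range.

ROBOT

A 7-joint arm with a two-finger parallel gripper is mounted at the origin on the work surface. World frame = base frame: x ahead of the robot, y to its left, z up, the work surface at z = 0. Lengths are in m, angles in rad, forces in N, time in s.
With the tool pointing down it reaches from about 0.425 to 1.025 m from the base axis. Payload 3.6 kg.
Tool frame: the origin (TCP) lies between the finger pads; the fingertips stand 22 mm ahead of it and the grasp point (between the pads) lies 3 mm ahead of it; z points along the fingers, y is the line along which they close (so a half turn about z gives the same grasp; the last joint's range is limited). The gripper opens to 85 mm and grips with 20 to 120 N. Pads are 22 mm wide; open, the fingers measure 114 mm over their backs; the gripper's body (76 mm by 85 mm) begins 54 mm behind the grasp point. The pads swing forward as they close: fully open they stand 13 mm farther back than shut.
Start: joints at [-1.27, 0.591, 0.048, 1.609, -0.033, 0.943, -0.034], TCP at [0.278, 0.67, 0.253] pointing down, gripper open.
Joint ranges: [-2.69, 2.69], [-0.47, 2.24], [-1.27, 1.36], [0.19, 2.51], [-1.53, 4.68], [0.08, 2.07], [-3.09, 3.09]. Speed limits (rad/s): [2.57, 2.57, 3.14, 3.14, 3.14, 3.14, 3.14].

INTERFACE

Orientations are given as a unit quaternion [x, y, z, w].
In Python, from plant import robot, order, snapshot, read_state gives the robot as it stands (robot), with the cameras as plain functions, the readings as plain functions and the job (order).
- The arm moves only by the tool run_rows, called in YAML: its name, and indented under it one key for each argument. Schema: {"type":"object","properties":{"increments":{"type":"array","items":{"type":"array","prefixItems":[{"type":"array","items":{"type":"number"},"minItems":3,"maxItems":3},{"type":"array","items":{"type":"number"},"minItems":3,"maxItems":3},{"type":"number"}],"minItems":3,"maxItems":3},"minItems":1,"maxItems":8},"clamp_n":{"type":"number"},"only":{"type":"string"},"quiet":{"type":"boolean"},"lines":{"type":"string"}},"required":["increments"],"additionalProperties":false}. increments is a list of rows, 1 to 8 of them, each written [[dx, dy, dz], [rx, ry, rz], opening]: dx, dy, dz in m, then a rotation vector rx, ry, rz in rad, then the finger opening in m; each row shifts and turns the commanded pose from where the row before left it, along the tool's axes as they then stand; what a row does not reach is not made up. A row lasts 1/10 s, in which the tool goes at most 0.05 m and 0.15 rad, less where a joint would pass 70% of its speed; a pose out of reach is approached as far as the arm can. The fingers move at their own pace and stop on an object; clamp_n is the grip in N (left out, the last holds). Time passes only in rows, so rows that do not move let the fingers close. The tool returns the time, the measured TCP pose, the force, the opening and the grip force at its end. only (a regular expression) keeps the lines of the reply that match it, lines (a string "A,B") keeps lines A to B, and quiet returns only ok. Input that does not fit is refused with a message, and nothing moves.
- read_state(): the state, without advancing time (a new reading comes with each control period).
- snapshot(name): name is "scene" or "top" or "wrist"; returns a dict with "color" (400x640x3 uint8, blue, green, red), "mtx" (3x3 intrinsics, pixels), "k1" (the pictures are not rectified: a ray, as slopes to the right and down, at radius r is drawn at 1 + k1 r^2 times it, then the intrinsics apply), "position" and "attitude" of the camera in the world; the wrist camera has in their place "hand_eye" (4x4, takes a point from camera to tool coordinates, whose origin is the TCP and whose axes are the flange's). Camera axes: x right, y up, looking along -z (the intrinsics and any distortion apply to the point x, -y, -z); pixel columns grow to the right and rows downward; lengths in m; the calibration is good to about 2 mm. A picture is of the moment at which its call begins: read the wrist's pose just before it. There is no depth.
- order.hand_in(): hands the job in; it is judged then, once.
The state is a dict: "t": time; "q": joint angles; "qvel": joint speeds; "tau": joint torques, N m; "tool_pos": TCP position; "tool_rot": TCP orientation; "force": force on the tool from outside, world axes, zero at the start; "moment": the same for the moment, N m; "grip_width": finger opening in m; "finger_force": force on a finger pad.
Only numpy, scipy, OpenCV 4.12 (cv2) and the standard library are available. Lean on these libraries where they do the work, as an engineer would, in place of code of your own. Each camera call takes 0.05 s, during which the arm holds its last target. There are 200 camera calls.

## Working session

There is one attempt and no reset: what is moved stays moved. The work goes in short steps, Python scripts to look and compute and a tool call to move; the robot and the scene stay as the last step left them, time stands still between calls to the robot, and variables do not carry over. Pictures are saved under pics/ and viewed, at most 10 in all, crops included, and the job is handed in when it is done.

```bash
ls; mkdir -p pics
```

Run:
```python
from plant import robot, order, snapshot, read_state
import cv2
s=read_state();print(s)
for n in("scene","top"):
    d=snapshot(n);cv2.imwrite(f"pics/{n}0.png",d["color"]);print(n,d["mtx"],d["k1"],d["position"],d["attitude"])
```

```text
pics
plant.py
{'t': 0.0, 'q': array([-1.27048436,  0.59214769,  0.04828574,  1.60985068, -0.03332789,
        0.94269769, -0.03370646]), 'qvel': array([-4.08598676e-05,  8.78397614e-05,  9.23861442e-04, -4.49297141e-04,
        8.89027131e-04, -1.37809937e-03, -8.82855038e-04]), 'tau': array([ 3.09610832e-04, -5.48683763e+01,  1.54686760e+00, -1.98117596e+01,
        9.45412670e-03,  8.61560897e-03,  1.20219621e-07]), 'tool_pos': array([0.27786448, 0.66878026, 0.2521093 ]), 'tool_rot': array([ 1.95602275e-01,  9.80682634e-01, -1.13582735e-03, -1.75391872e-04]), 'force': array([-0.60053208,  0.21134533, -0.18738042]), 'moment': array([-0.00028343,  0.03070826, -0.02020063]), 'finger_force': 0.0, 'grip_width': 0.08578128527391911}
scene [[517.38802703   0.         320.70966479]
 [  0.         517.38802703 207.55856173]
 [  0.           0.           1.        ]] -0.13029964537961888 [ 1.77514306 -0.31925742  1.34366471] [0.32124948 0.25353907 0.54692782 0.73033326]
top [[511.31228404   0.         328.47588754]
 [  0.         511.31228404 201.56553429]
 [  0.           0.           1.        ]] 0.04850438782044683 [0.38061098 0.03239552 1.69170882] [ 0.03634713 -0.05053185 -0.70410758  0.70735983]
```

View pics/scene0.png

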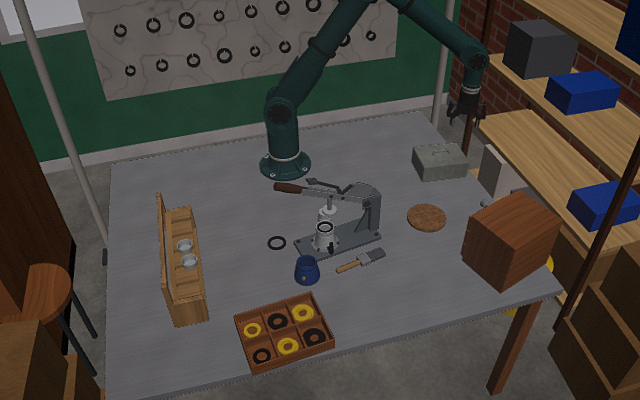

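View pics/top0.png

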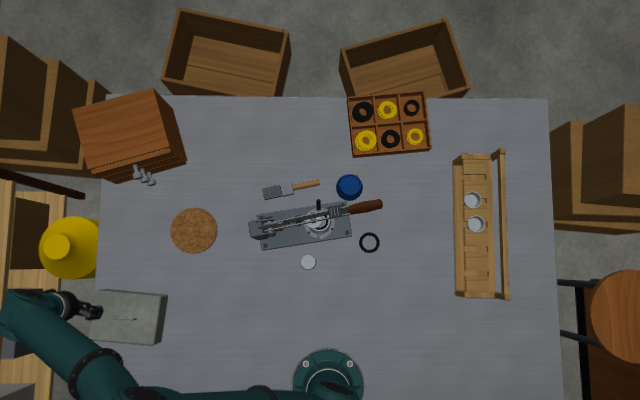

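The scene view shows the press with its column at about (370,205) and the grip end at about (277,187). In the top view the column is near (258,230), the grip near (365,207), the blue base at (349,187) and the jar at (308,262).

Run:
```python
import cv2,numpy as np
a=cv2.imread("pics/top0.png")[170:280,235:395];b=cv2.imread("pics/scene0.png")[165:275,255:400]
a=cv2.resize(a,(800,550),interpolation=cv2.INTER_CUBIC);b=cv2.resize(b,(725,550),interpolation=cv2.INTER_CUBIC)
cv2.imwrite("pics/a.png",cv2.convertScaleAbs(a,alpha=1.5));cv2.imwrite("pics/b.png",cv2.convertScaleAbs(b,alpha=1.5))
```

```text
(no output)
```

View pics/a.png

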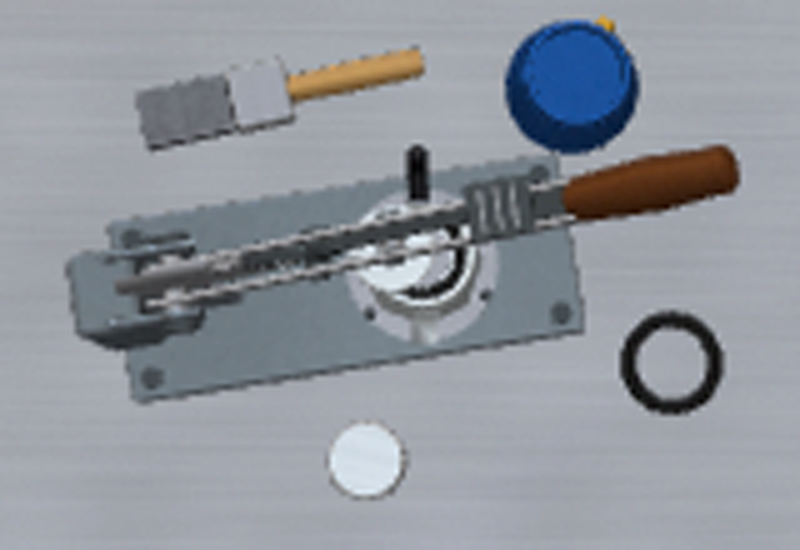

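View pics/b.png

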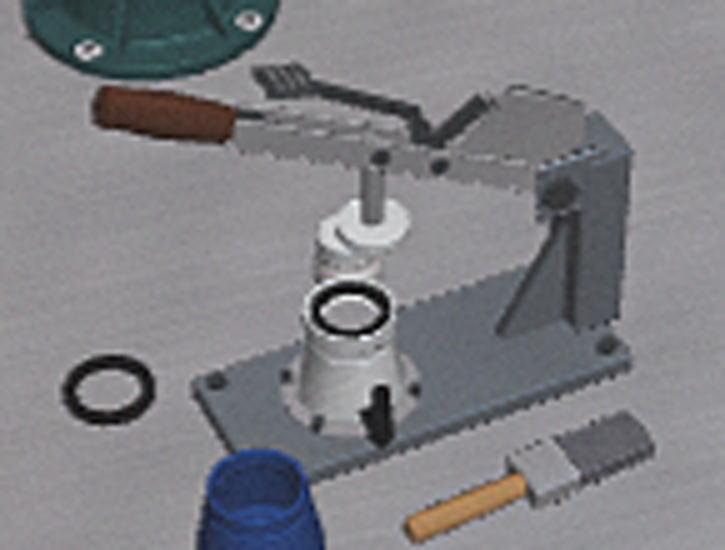

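The top crop gives the bed corners at (583,330), (558,155), (140,402) and (107,222), and the tab centre at (500,208). In the scene crop the tab centre is at (281,80), and the hinge bolt on the side away from the robot is at (560,193).

Create h.py:
```python
import numpy as np,cv2
from scipy.spatial.transform import Rotation as R
from plant import robot, order, snapshot, read_state
def ray(d,uv):
    m=d["mtx"];u=np.array([[uv]],float)
    s=cv2.undistortPoints(u,m,np.array([d["k1"],0,0,0.]))[0,0]
    v=R.from_quat(d["attitude"]).apply([s[0],-s[1],-1]);return np.array(d["position"]),v/np.linalg.norm(v)
def plane(d,uv,z):
    p,v=ray(d,uv);return p+v*(z-p[2])/v[2]
def tri(d1,a,d2,b):
    p,v=ray(d1,a);q,w=ray(d2,b)
    s=np.linalg.lstsq(np.c_[v,-w],q-p,rcond=None)[0]
    A=p+v*s[0];B=q+w*s[1];return (A+B)/2,np.linalg.norm(A-B)
def crop(x,y,o,k=5):return ((x+.5)/k-.5+o[0],(y+.5)/k-.5+o[1])
```

Run:
```python
from h import *
np.set_printoptions(precision=4,suppress=True)
T=snapshot("top");S=snapshot("scene");to=(235,170);so=(255,165)
C=np.array([plane(T,crop(*c,to),.018) for c in[(583,330),(558,155),(107,222),(140,402)]])
print(C,[np.linalg.norm(C[i]-C[i-1]) for i in range(4)])
# scene corners of the bed: left-near (195,388), right (630,362), 
cen=C.mean(0);ux=(C[2]+C[3]-C[0]-C[1]);ux/=np.linalg.norm(ux)
yaw=np.arctan2(ux[1],ux[0]);print("cen",cen,"yaw",yaw)
o=cen-.02*ux;o[2]=0;uy=np.array([-ux[1],ux[0],0]);print("press o",o)
for n,a,b in[("tab",(500,208),(281,80)),("gripend",(738,168),(95,107))]:
    X,g=tri(T,crop(*a,to),S,crop(*b,so));r=X-o
    l=np.array([r@ux,r@uy,X[2]]);hx,hz=120e-3-l[0],l[2]-.165
    print(n,X,"gap",g,"press frame",l,"radius",np.hypot(hx,hz),"ang",np.arctan2(hz,hx))
```

```text
[[ 0.4757 -0.0757  0.018 ]
 [ 0.5911 -0.0594  0.018 ]
 [ 0.5451  0.2365  0.018 ]
 [ 0.4278  0.2126  0.018 ]] [np.float64(0.29224402959953055), np.float64(0.11653395881087156), np.float64(0.2994369992093069), np.float64(0.11974228540435666)]
cen [0.5099 0.0785 0.018 ] yaw 1.7302448066269096
press o [0.5131 0.0587 0.    ]
tab [ 0.5242 -0.0143  0.3133] gap 0.00528460548847627 press frame [-0.0739  0.0006  0.3133] radius 0.24407534472797135 ang 0.6529967172640104
gripend [ 0.5443 -0.1393  0.337 ] gap 0.0021748491783041076 press frame [-0.2005  0.0006  0.337 ] radius 0.36372475321132575 ang 0.4926272674374417
```

Everything agrees: the tab radius is 244 mm (242.5 expected), the grip end is at 364 mm (365 expected), both points lie in the y=0 plane, and the lever is about 0.485. I'll rise first, then move across with the fingers shut.

Add to h.py:
```python
O=np.array([.5131,.0587,0]);YAW=1.7302;UX=np.array([np.cos(YAW),np.sin(YAW),0])
def pt(th,out,up): # arm coords -> world
    return O+UX*(.120-(out*np.cos(th)-up*np.sin(th)))+[0,0,.165+out*np.sin(th)+up*np.cos(th)]
def go(tip):
    s=read_state();r=R.from_quat(s["tool_rot"]);d=tip-[0,0,-.022]-s["tool_pos"]
    print("tool-axes d",r.inv().apply(d).round(4));y=r.as_matrix()[:,1];z=r.as_matrix()[:,2]
    tx=np.array([-np.sin(YAW-np.pi/2-0),0,0])
    W=np.c_[np.cross([np.cos(YAW-np.pi/2),np.sin(YAW-np.pi/2),0],[0,0,-1]),[np.cos(YAW-np.pi/2),np.sin(YAW-np.pi/2),0],[0,0,-1]]
    print("tool rotvec",(r.inv()*R.from_matrix(W)).as_rotvec().round(3),"t",s["t"],"F",s["force"].round(2),"q",s["q"].round(2))
    l=s["tool_pos"]-[0,0,.022]-O;print("tip press frame",np.round([l@UX,l@[-UX[1],UX[0],0],l[2]],4))
```

```bash
sed -i '/tx=np/d' h.py
```

run_rows:
  increments:
    - [[0,0,-0.05],[0,0,0],0]
    - [[0,0,-0.05],[0,0,0],0]
    - [[-0.02,-0.02,-0.04],[0,0,0],0]
    - [[-0.033,-0.036,0],[0,0,0],0]
    - [[-0.033,-0.036,0],[0,0,0],0]
    - [[-0.033,-0.036,0],[0,0,0],0]
    - [[-0.033,-0.036,0],[0,0,0],0]
    - [[-0.033,-0.036,0],[0,0,0],0]

```text
t: 1.0
tool_pos: [0.3726, 0.4117, 0.3933]
tool_rot: [0.196, 0.981, -0.0, 0.0]
force: [0.9, 0.5, 0.0]
grip_width: 0.0003
finger_force: 0.0
```

```bash
python3 -c "
from h import *
go(pt(.485,.239,.041)+[0,0,.06])"
```

```text
tool-axes d [-0.3031 -0.3336 -0.0014]
tool rotvec [0.    0.    1.018] t 1.0 F [0.87 0.46 0.03] q [-1.01  0.23  0.12  1.84 -0.03  1.07  0.29]
tip press frame [0.3708 0.0827 0.3713]
```

run_rows:
  increments:
    - [[-0.033,-0.036,0],[0,0,0],0]
    - [[-0.033,-0.036,0],[0,0,0],0]
    - [[-0.033,-0.036,0],[0,0,0],0]
    - [[-0.033,-0.036,0],[0,0,0],0]
    - [[-0.033,-0.036,0],[0,0,0],0]
    - [[-0.033,-0.036,0],[0,0,0],0]
    - [[0,0,0],[0,0,0.145],0]
    - [[0,0,0],[0,0,0.145],0]

```text
t: 1.8
tool_pos: [0.4727, 0.1359, 0.3934]
tool_rot: [0.341, 0.94, 0.0, 0.0]
force: [0.2, 1.6, -0.5]
grip_width: -0.0004
finger_force: 0.0
```

run_rows:
  increments:
    - [[0,0,0],[0,0,0.145],0]
    - [[0,0,0],[0,0,0.145],0]
    - [[0,0,0],[0,0,0.145],0]
    - [[0,0,0],[0,0,0.145],0]
    - [[0,0,0],[0,0,0.145],0]
    - [[0,0,0],[0,0,0],0]

```text
t: 2.4
tool_pos: [0.472, 0.1384, 0.3932]
tool_rot: [0.647, 0.762, -0.0, -0.0]
force: [0.1, -0.3, 1.3]
grip_width: 0.0002
finger_force: 0.0
```

```bash
python3 -c "
from h import *
go(pt(.485,.239,.041)+[0,0,.04])"
```

```text
tool-axes d [-0.1576  0.0275  0.0185]
tool rotvec [-0.     0.     0.003] t 2.4 F [ 0.08 -0.35  1.26] q [-0.74  0.14  0.41  1.97 -0.07  1.04 -0.13]
tip press frame [0.0852 0.0279 0.3712]
```

run_rows:
  increments:
    - [[-0.04,0.007,0],[0,0,0],0]
    - [[-0.04,0.007,0],[0,0,0],0]
    - [[-0.04,0.007,0],[0,0,0],0]
    - [[-0.0376,0.0065,0],[0,0,0],0]
    - [[0,0,0.019],[0,0,0],0]
    - [[0,0,0],[0,0,0],0]

```text
t: 3.0
tool_pos: [0.5234, -0.0138, 0.3725]
tool_rot: [0.648, 0.762, -0.002, -0.002]
force: [-0.9, 0.8, 0.9]
grip_width: -0.0001
finger_force: 0.0
```

Run:
```python
from h import *
go(pt(.485,.239,.041))
for n in("scene","top","wrist"):
    d=snapshot(n);c=d["color"]
    if n=="scene":S=cv2.resize(c[135:235,255:375],(480,400),interpolation=cv2.INTER_CUBIC)
    if n=="wrist":W=cv2.resize(c,(320,200))
    if n=="top":T=cv2.resize(c[180:240,260:380],(320,160),interpolation=cv2.INTER_CUBIC)
im=np.hstack([S,np.vstack([W,T,np.zeros((40,320,3),np.uint8)])]);cv2.imwrite("pics/c.png",cv2.convertScaleAbs(im,alpha=1.5))
```

```text
tool-axes d [0.0009 0.0015 0.0378]
tool rotvec [-0.004 -0.     0.002] t 3.0 F [-0.88  0.78  0.87] q [-0.48  0.22  0.51  1.94 -0.13  1.02  0.25]
tip press frame [-0.0732  0.0013  0.3505]
```

View pics/c.png

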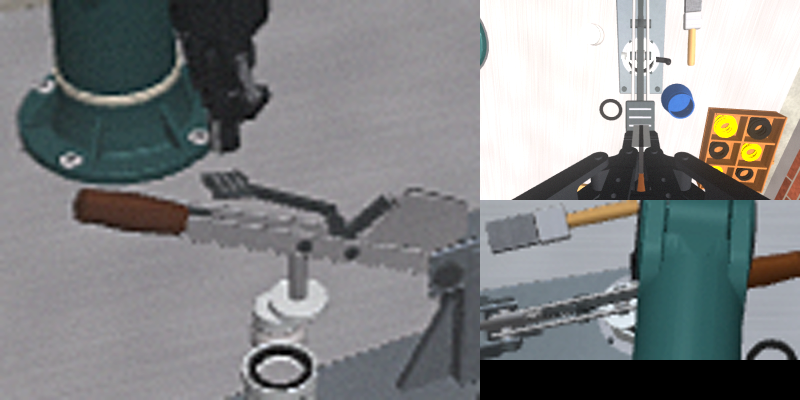

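The fingertips are centred about 38 mm above the tab, at (230,150) over the tab at (225,185) in the scene panel, and the wrist panel confirms it. Next I press along the tab's stroke in small steps.

run_rows:
  increments:
    - [[0,0.0015,0.017],[0,0,0],0]
    - [[0,0,0.014],[0,0,0],0]
    - [[0,0,0.004],[0,0,0],0]
    - [[-0.001,0,0.003],[0,0,0],0]
    - [[-0.001,0,0.003],[0,0,0],0]
    - [[0,0,0],[0,0,0],0]

```text
t: 3.75
tool_pos: [0.527, -0.0147, 0.3339]
tool_rot: [0.648, 0.762, 0.0, 0.001]
force: [-0.5, -1.6, 1.7]
grip_width: 0.0001
finger_force: 1.1
```

```bash
python3 -c "
from h import *
go(pt(.485,.239,.02))"
```

```text
tool-axes d [-0.0074 -0.0021  0.0178]
tool rotvec [0.001 0.    0.002] t 3.75 F [-0.47 -1.58  1.71] q [-0.46  0.27  0.5   1.98 -0.16  0.93  0.29]
tip press frame [-0.0747 -0.0021  0.3119]
```

run_rows:
  increments:
    - [[-0.002,-0.001,0.004],[0,0,0],0]
    - [[-0.002,-0.001,0.004],[0,0,0],0]
    - [[-0.002,0,0.004],[0,0,0],0]
    - [[0,0,0],[0,0,0],0]

```text
t: 4.15
tool_pos: [0.5256, -0.0209, 0.3208]
tool_rot: [0.648, 0.762, -0.0, -0.0]
force: [0.2, -0.6, 1.7]
grip_width: 0.0003
finger_force: 0.9
```

```bash
python3 -c "
from h import *
go(pt(.485,.239,.02))"
```

```text
tool-axes d [-0.0015  0.0002  0.0047]
tool rotvec [-0.     0.     0.002] t 4.15 F [ 0.16 -0.56  1.72] q [-0.45  0.28  0.5   2.   -0.17  0.9   0.31]
tip press frame [-8.060e-02  2.000e-04  2.988e-01]
```

run_rows:
  increments:
    - [[-0.0015,0,0.003],[0,0,0],0]
    - [[-0.0015,0,0.003],[0,0,0],0]
    - [[0,0,0],[0,0,0],0]

```text
t: 4.45
tool_pos: [0.5259, -0.0241, 0.3149]
tool_rot: [0.648, 0.762, -0.0, -0.0]
force: [0.7, -1.7, 3.5]
grip_width: 0.0001
finger_force: 1.2
```

```bash
python3 -c "
from h import *
go(pt(.485,.239,.02))
c=snapshot('scene')['color'][135:235,255:375]
cv2.imwrite('pics/d.png',cv2.convertScaleAbs(cv2.resize(c,(600,500),interpolation=cv2.INTER_CUBIC),alpha=1.5))"
```

```text
tool-axes d [ 0.0016  0.0005 -0.0013]
tool rotvec [-0.001  0.     0.002] t 4.45 F [ 0.73 -1.67  3.5 ] q [-0.44  0.29  0.5   2.   -0.18  0.89  0.32]
tip press frame [-0.0838  0.0005  0.2929]
```

View pics/d.png

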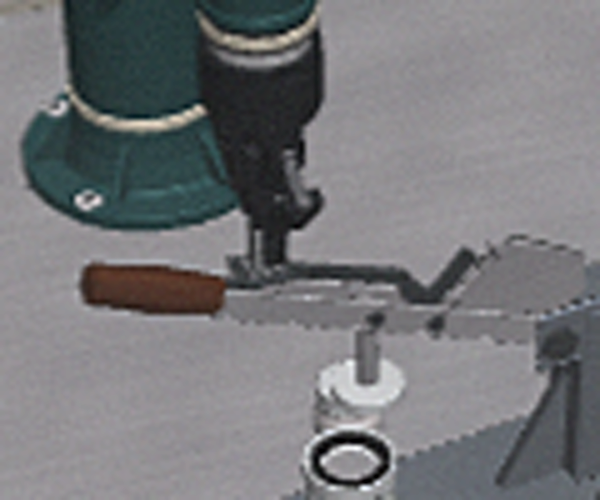

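The tab at (255,268) now lies close over the arm, and the pawl tip at (470,255) has lifted off the sector. I'll go on down along the arc.

run_rows:
  increments:
    - [[-0.002,0,0.004],[0,0,0],0]
    - [[-0.003,0,0.005],[0,0,0],0]
    - [[-0.003,0,0.006],[0,0,0],0]
    - [[-0.003,0,0.006],[0,0,0],0]

```text
t: 4.9
tool_pos: [0.5278, -0.0351, 0.2938]
tool_rot: [0.648, 0.762, -0.0, 0.0]
force: [-0.1, -2.4, 4.2]
grip_width: -0.0
finger_force: 1.9
```

```bash
python3 -c "
from h import *
go(pt(.40,.239,.02))"
```

```text
tool-axes d [ 0.0026  0.0004 -0.0047]
tool rotvec [-0.     0.     0.002] t 4.9 F [-0.13 -2.38  4.2 ] q [-0.41  0.32  0.49  2.02 -0.2   0.84  0.36]
tip press frame [-0.0949  0.0004  0.2718]
```

run_rows:
  increments:
    - [[-0.003,0,0.006],[0,0,0],0]
    - [[-0.003,0,0.006],[0,0,0],0]
    - [[-0.0025,0,0.006],[0,0,0],0]
    - [[-0.002,0,0.006],[0,0,0],0]

```text
t: 5.3
tool_pos: [0.5295, -0.0453, 0.2697]
tool_rot: [0.648, 0.762, -0.0, 0.0]
force: [-0.5, -3.0, 3.9]
grip_width: -0.0
finger_force: 1.8
```

```bash
python3 -c "
from h import *
go(pt(.30,.239,.02))
c=snapshot('scene')['color'][135:235,255:375]
cv2.imwrite('pics/e.png',cv2.convertScaleAbs(cv2.resize(c,(600,500),interpolation=cv2.INTER_CUBIC),alpha=1.5))"
```

```text
tool-axes d [ 0.0028  0.0003 -0.007 ]
tool rotvec [-0.     0.     0.003] t 5.3 F [-0.52 -2.95  3.94] q [-0.37  0.36  0.48  2.04 -0.23  0.79  0.41]
tip press frame [-0.1053  0.0003  0.2477]
```

View pics/e.png

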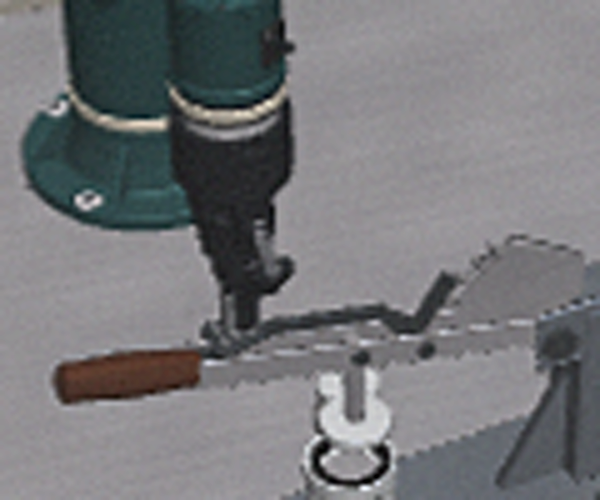

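The arm has followed the tab down past the 0.30 tooth with the pawl still held clear, the tip at (240,335), and a force of only about 4 N. I'll continue.

run_rows:
  increments:
    - [[-0.0015,0,0.006],[0,0,0],0]
    - [[-0.0015,0,0.006],[0,0,0],0]
    - [[-0.001,0,0.006],[0,0,0],0]
    - [[-0.001,0,0.006],[0,0,0],0]

```text
t: 5.75
tool_pos: [0.5308, -0.0506, 0.2461]
tool_rot: [0.648, 0.762, 0.0, 0.001]
force: [0.9, -3.5, 2.4]
grip_width: -0.0001
finger_force: 2.1
```

```bash
python3 -c "
from h import *
go(pt(.0,.239,.02))"
```

```text
tool-axes d [-0.0082 -0.0002  0.0391]
tool rotvec [0.001 0.001 0.002] t 5.75 F [ 0.87 -3.53  2.43] q [-0.34  0.39  0.46  2.06 -0.25  0.74  0.44]
tip press frame [-1.108e-01 -1.000e-04  2.241e-01]
```

run_rows:
  increments:
    - [[-0.001,0,0.006],[0,0,0],0]
    - [[-0.001,0,0.006],[0,0,0],0]
    - [[-0.0005,0,0.005],[0,0,0],0]
    - [[0,0,0.003],[0,0,0],0]

```text
t: 6.15
tool_pos: [0.5306, -0.0515, 0.2256]
tool_rot: [0.648, 0.762, 0.0, -0.001]
force: [0.4, -2.5, 2.1]
grip_width: -0.0003
finger_force: 1.3
```

```bash
python3 -c "
from h import *
go(pt(.0,.239,.02))"
```

```text
tool-axes d [-0.0074  0.0002  0.0186]
tool rotvec [-0.001 -0.001  0.002] t 6.15 F [ 0.42 -2.46  2.11] q [-0.32  0.42  0.45  2.08 -0.28  0.7   0.47]
tip press frame [-1.116e-01  2.000e-04  2.036e-01]
```

```bash
python3 -c "
from h import *
c=snapshot('scene')['color'][145:245,255:375]
cv2.imwrite('pics/f.png',cv2.convertScaleAbs(cv2.resize(c,(720,600),interpolation=cv2.INTER_CUBIC),alpha=1.6))"
```

```text
(no output)
```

View pics/f.png

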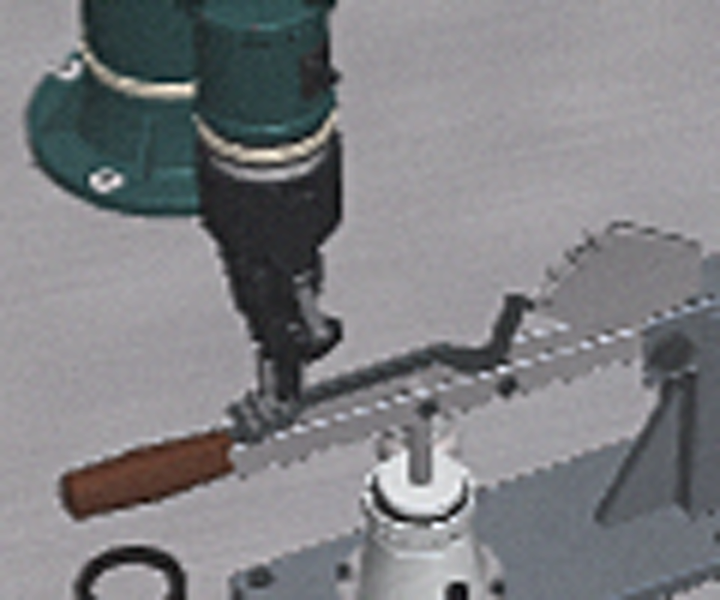

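The arm is now clear of the teeth, with the foot at (420,490) about to meet the gasket. The tip sits on the inner part of the tab, so I push on gently with a slight outward correction.

run_rows:
  increments:
    - [[-0.003,0,0.004],[0,0,0],0]
    - [[-0.003,0,0.004],[0,0,0],0]
    - [[-0.001,0,0.003],[0,0,0],0]
    - [[0,0,0],[0,0,0],0]

```text
t: 6.6
tool_pos: [0.5311, -0.0547, 0.2151]
tool_rot: [0.647, 0.763, 0.001, -0.003]
force: [-1.3, 5.6, 7.7]
grip_width: 0.0
finger_force: 3.5
```

```bash
python3 -c "
from h import *
go(pt(.0,.239,.02))"
```

```text
tool-axes d [-0.0042  0.0002  0.008 ]
tool rotvec [-0.002 -0.007  0.005] t 6.6 F [-1.27  5.62  7.71] q [-0.3   0.44  0.43  2.08 -0.29  0.68  0.49]
tip press frame [-0.1149  0.0002  0.1931]
```

run_rows:
  increments:
    - [[-0.001,0,0.003],[0,0,0],0]
    - [[0,0,0.002],[0,0,0],0]
    - [[0,0,0.001],[0,0,0],0]
    - [[0,0,0],[0,0,0],0]

```text
t: 7.0
tool_pos: [0.5314, -0.0553, 0.2106]
tool_rot: [0.646, 0.763, 0.002, -0.004]
force: [-4.0, 6.6, 18.4]
grip_width: 0.0001
finger_force: 9.2
```

```bash
python3 -c "
from h import *
go(pt(.0,.239,.02))"
```

```text
tool-axes d [-0.0036  0.      0.0035]
tool rotvec [-0.002 -0.008  0.005] t 7.0 F [-4.04  6.62 18.36] q [-0.3   0.44  0.43  2.09 -0.3   0.67  0.5 ]
tip press frame [-0.1155  0.      0.1886]
```

run_rows:
  increments:
    - [[0,0,0.001],[0,0,0],0]
    - [[0,0,0.001],[0,0,0],0]
    - [[0,0,0],[0,0,0],0]

```text
t: 7.3
tool_pos: [0.5315, -0.0554, 0.2095]
tool_rot: [0.647, 0.763, 0.002, -0.004]
force: [-7.0, 7.2, 26.0]
grip_width: 0.0001
finger_force: 12.8
```

```bash
python3 -c "
from h import *
go(pt(.0,.239,.02))
c=snapshot('scene')['color'][145:245,255:375]
cv2.imwrite('pics/g.png',cv2.convertScaleAbs(cv2.resize(c,(720,600),interpolation=cv2.INTER_CUBIC),alpha=1.6))"
```

```text
tool-axes d [-0.0034 -0.      0.0025]
tool rotvec [-0.002 -0.009  0.005] t 7.3 F [-6.98  7.21 26.  ] q [-0.29  0.45  0.43  2.09 -0.3   0.67  0.5 ]
tip press frame [-0.1156 -0.      0.1875]
```

View pics/g.png

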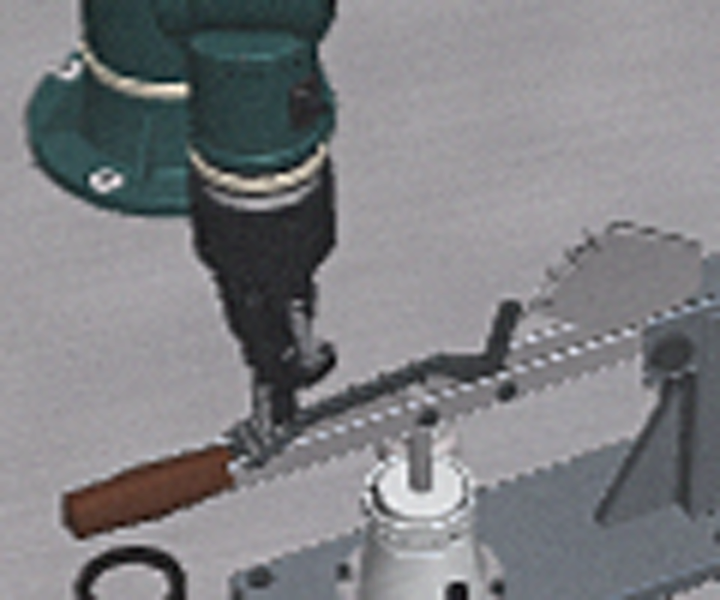

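The arm is down with the foot disc at (425,488) sunk into the collar, and the force is already above the 8–14 N needed. I'll check the lever angle against the grip end at about (72,515).

```bash
python3 -c "
from h import *
d=snapshot('scene')
def px(X):
    p=R.from_quat(d['attitude']).inv().apply(X-d['position'])
    p=np.array([[p[0],-p[1],-p[2]]])
    u=cv2.projectPoints(p,np.zeros(3),np.zeros(3),d['mtx'],np.array([d['k1'],0,0,0.]))[0][0,0]
    return ((u-[255,145]+.5)*6-.5).round(0)
for th in(-.02,0,.02,.04,.06):print(th,px(pt(th,.365,0)),px(pt(th,.365,.0155)),px(pt(th,.265,.0155)),px(pt(th,.265,-.0155)))
c=d['color'].astype(int);m=((c[...,2]-c[...,0]>25)&(c[...,2]<140)).astype(np.uint8)
m[:145]=0;m[245:]=0;m[:,:258]=0;m[:,300:]=0
ys,xs=np.nonzero(m);print(len(xs),(xs.mean()-255+.5)*6,(ys.mean()-145+.5)*6)
for th in(-.02,0,.02,.04):print(th,px(pt(th,.315,0)))
go(pt(0,.239,.02))
"
```

```text
-0.02 [ 67. 526.] [ 64. 505.] [233. 448.] [237. 488.]
0 [ 65. 516.] [ 63. 496.] [233. 440.] [236. 481.]
0.02 [ 64. 506.] [ 62. 486.] [233. 433.] [235. 474.]
0.04 [ 64. 497.] [ 62. 476.] [233. 426.] [234. 467.]
0.06 [ 63. 487.] [ 62. 465.] [233. 418.] [233. 461.]
100 148.6199999999999 485.5199999999999
-0.02 [151. 496.]
0 [150. 488.]
0.02 [150. 480.]
0.04 [149. 471.]
tool-axes d [-0.0034 -0.      0.0025]
tool rotvec [-0.001 -0.009  0.005] t 7.4 F [-6.24  7.06 25.72] q [-0.29  0.44  0.43  2.09 -0.3   0.67  0.5 ]
tip press frame [-0.1156 -0.      0.1876]
```

The grip's pixel mean puts the lever at about 0.00–0.01, and the force is climbing steeply, so the foot is on its stop. I'll release straight up and clear.

run_rows:
  increments:
    - [[0,0,-0.005],[0,0,0],0]
    - [[0,0,-0.01],[0,0,0],0]
    - [[0,0,-0.02],[0,0,0],0]
    - [[0,0,-0.04],[0,0,0],0]
    - [[0,0,-0.05],[0,0,0],0]
    - [[0,0,-0.03],[0,0,0],0]
    - [[0,0,0],[0,0,0],0]

```text
t: 8.1
tool_pos: [0.5344, -0.0606, 0.3667]
tool_rot: [0.648, 0.762, 0.003, 0.003]
force: [0.5, -0.1, -0.8]
grip_width: 0.0002
finger_force: 0.0
```

```bash
python3 -c "
from h import *
go(pt(0,.239,.041))
d=snapshot('scene')['color']
c=d.astype(int);m=((c[...,2]-c[...,0]>25)&(c[...,2]<140)).astype(np.uint8)
m[:145]=0;m[245:]=0;m[:,:258]=0;m[:,300:]=0
ys,xs=np.nonzero(m);print(len(xs),(xs.mean()-255+.5)*6,(ys.mean()-145+.5)*6)
cv2.imwrite('pics/h.png',cv2.convertScaleAbs(cv2.resize(d[145:270,240:390],(720,600),interpolation=cv2.INTER_CUBIC),alpha=1.6))"
```

```text
tool-axes d [ 0.0022 -0.0033  0.1387]
tool rotvec [0.009 0.001 0.003] t 8.1 F [ 0.45 -0.13 -0.81] q [-0.4   0.25  0.53  1.92 -0.15  1.    0.36]
tip press frame [-0.1211 -0.0021  0.3447]
96 149.3125000000001 484.06250000000006
```

View pics/h.png

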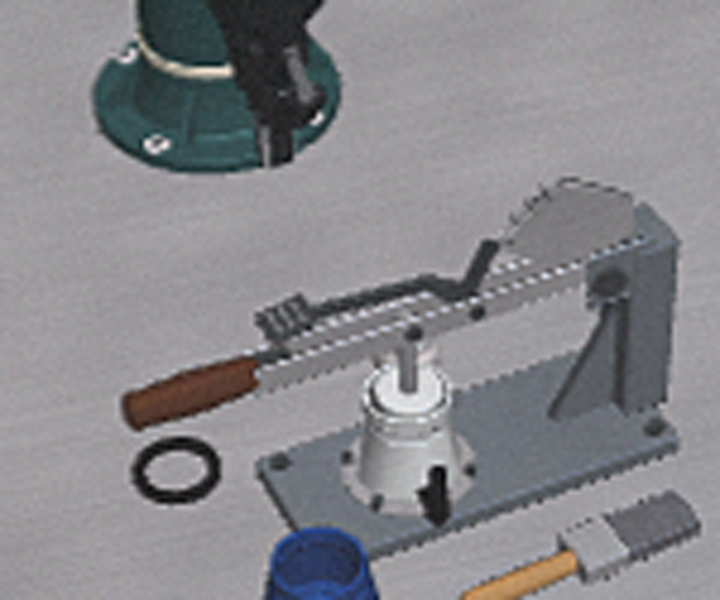

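The arm has stayed down with the foot in the collar at (410,385), the tab has sprung back at (285,315), the ring, base and brush look undisturbed, and the robot is clear.

```bash
python3 -c "
from plant import robot, order, snapshot, read_state
print(order.hand_in())"
```

```text
the job is handed in; nothing more can be done
None
```

I pressed the gasket down until the foot reached its stop (arm level to within about 0.01 rad, 26 N peak at the tab), released it with the arm staying down and the robot clear, and handed the job in at about 8 s; no verdict was returned.

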